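# Hang a tool arm on the jeweller's slotted upright

### The job

Hang the loose tool arm that has the two hook tabs on the slotted upright: press its tabs into the top pair of slots and push it down until it is fully home, straight and flush with the upright, above the arm that already hangs there; then let go. Leave the other things on the bench where they are.

Things in the scene. Friction and masses are not known exactly. Their poses are not given: they have to be found in the camera images.
- hook_arm: Loose L-shaped aluminium tool arm to hang, about 220 g, standing on the bench the right way up. Plate 64 wide (y), 80 tall (z), 5 thick (x -5 to 0); from its foot a bar reaches to x = -155; two hook tabs stand out of its back towards +x. Origin: middle of the lower edge of the plate's back face; z up, underside at z = 0. All sizes in mm.
- bar (a point): Point inside the loose arm's bar, 85 from the plate's back, 10 above its underside; axes as the arm's. Bar: 16 wide (y), 20 tall (z of the arm 0 to 20), x -5 to -155, its last 7 mm rising as a stop to z = 34. Grip it across the 16 mm anywhere from x = -60 to -120; centre of mass near x = -60. In mm.
- tabs (a point): Point on the loose arm's back face midway between its tabs, level with the undersides of their necks (62 above the arm's origin); axes as the arm's. Tabs at y = -18 and 18, 8 wide: neck 8 tall (z 0 to 8 from this point) out to x = 11.5, ending in a lip (x 6.5 to 11.5) that hangs to z = -9. Gap between plate and lip 6.5. Home: this point lies on top_slots, axes agree. In mm.
- upright: Slotted grey steel upright fixed to the bench on a dark base plate 150 x 130 x 10 (x -45 to 105). Sheet 90 wide, 4 thick, top edge at z = 230, side flanges folded back to x = 30, open behind. Origin: on the bench below the middle of the sheet's front face; x into the sheet (the way tabs go in), z up. Three rows of two slots, lower edges at z = 85, 132.5, 180 (mm).
- top_slots (a point): Point on the sheet's front face midway between the two top slots, level with their lower edges (z = 180); axes as the upright's. Slots at y = -18 and 18, 13 wide, 24 tall. Tabs enter with point tabs 9 to 16 above here: push along +x until the plate meets the sheet, then down about 12 until the necks rest on the slots' lower edges with the lips behind the sheet. In mm.
- home (a point): Point on the upright's front face, 118 mm above the bench, where the loose arm's origin lies when it is hung fully home. Axes as the upright's.
- hung_arm (a point): Origin of the arm that already hangs, immovable, in the lowest slots, 23 mm above the bench: same shape and size as the loose one. Its plate top is at z = 103 of the upright, its bar reaches to x = -155.
- screw_arm: Another loose aluminium arm, of the same section but shorter (110 mm from the plate's back to the free end), with two screw holes and no hook tabs. Not to be used; leave it. Origin as for the hook arm.
- jar: Closed clear jar with steel lid, 64 across, 45 tall; leave it. Origin: centre of its underside.
- dish: Small white bowl, 66 across, 26 tall; leave it. Origin: centre of its underside.
- block: Black block 75 x 50 x 30; leave it. Origin: centre of its underside.
- mallet: Wooden-handled hammer lying at the right; leave it. Origin: on the handle, x along the handle to the head.
- pliers: Pliers with blue grips, 155 long, lying; leave them. Origin: at the joint, x to the jaws.
- glue: Small black glue pot with white lid, 40 across, 38 tall; leave it. Origin: centre of its underside.
Mind the look-alikes: they are no part of the job. Leave any pink or red look-alike of the hook_arm alone.

How it is judged:
By the outcome, as a careful person would: the job done as asked, in the order asked, and still so for the second after the job is handed in, with the robot touching nothing.
It also fails if it takes over 40 s, if anything falls off the work surface, if the arm or the gripper's body presses on something with over 40 N, if the wrist force passes 120 N, or if a joint passes its speed limit or range.

### The arm

A 7-joint arm with a two-finger parallel gripper is mounted at the origin on the work surface. World frame = base frame: x ahead of the robot, y to its left, z up, the work surface at z = 0. Lengths are in m, angles in rad, forces in N, time in s.
With the tool pointing down it reaches from about 0.4 to 0.85 m from the base axis. Payload 4.5 kg.
Tool frame: the origin (TCP) lies on the mounting face of the last link; the fingertips stand 166 mm ahead of it and the grasp point (between the pads) lies 147 mm ahead of it; z points along the fingers, y is the line along which they close (so a half turn about z gives the same grasp; the last joint's range is limited). The gripper opens to 88 mm and grips with 3 to 60 N. Pads are 18 mm wide; open, the fingers measure 123 mm over their backs; the gripper's body (75 mm by 187 mm) begins 45 mm behind the grasp point.
Start: joints at [-1.106, 0.689, -0.195, 1.565, 0.157, 0.902, -0.215], TCP at [0.261, 0.568, 0.405] pointing down, gripper open.
Joint ranges: [-3.01, 3.01], [-0.46, 2.08], [-1.47, 1.51], [0.13, 2.56], [-1, 4.14], [0.04, 2.09], [-2.66, 2.66]. Speed limits (rad/s): [2.57, 2.57, 3.14, 3.14, 3.14, 3.14, 3.14].

### API

Orientations are given as a unit quaternion [x, y, z, w].
In Python, from plant import r, snapshot gives the robot as it stands. The module is installed in compiled form; this text tells all that it offers.
- The arm moves only by the tool move_arm, never from a script. Its argument "rows" is a list of rows, each a list of 5 numbers: the shift along the tool's x, y, z in m, then the turn about the tool's z in rad, then the finger opening in m, from 0 to 0.0881. In form: [[dx, dy, dz, spin, claw], ...]. A call has 1 to 10 rows; each row shifts and turns the commanded pose from where the row before left it, along the tool's axes as they then stand; what a row does not reach is not made up. A row lasts 1/12 s, in which the tool goes at most 41.7 mm and 7.16 degrees, less where a joint would pass 70% of its speed; a pose out of reach is approached as far as the arm can. A call with a gripper value outside its range is refused whole. The fingers move at their own pace and stop on an object; "newtons" is the grip in N (left out, the last holds). Time passes only in rows, so rows that do not move let the fingers close. It gives the time, the measured TCP pose, the force, the opening and the grip force at its end, in the units of the state.
- r.get_state(): the state, without advancing time (a new reading comes with each control period).
- snapshot(name): name is "scene" or "top"; returns a dict with "color" (400x640x3 uint8, red, green, blue), "depth" (400x640 float32, m along the optical axis (not along the pixel's ray), 0 where there is no reading), "mtx" (3x3 intrinsics, pixels), "dist" ([k1, k2, p1, p2, k3] as OpenCV has them; the pictures are not rectified), "eye" and "orientation" of the camera in the world. Camera axes: x right, y up, looking along -z (the intrinsics and any distortion apply to the point x, -y, -z); pixel columns grow to the right and rows downward; lengths in m; the calibration is good to about 2 mm. A picture is of the moment at which its call begins.
- r.finish_job(): hands the job in; it is judged then, once.
The state is a dict: "clock": time; "q": joint angles; "qd": joint speeds; "joint_torque": joint torques, N m; "tool_pos": TCP position; "eef_rot": TCP orientation; "contact_force": force on the tool from outside, world axes, zero at the start; "moment": the same for the moment, N m; "opening": opening from 0.0 (shut) to 1.0 (fully open); "finger_force": force on a finger pad.
Only numpy, scipy, OpenCV 4.12 (cv2) and the standard library are available. Lean on these libraries where they do the work, as an engineer would, in place of code of your own. Each camera call takes 0.05 s, during which the arm holds its last target. There are 200 camera calls.

## Working session

There is one attempt and no reset: what is moved stays moved. The work goes in short steps, Python scripts to look and compute and a tool call to move; the robot and the scene stay as the last step left them, time stands still between calls to the robot, and variables do not carry over. Pictures are saved under pics/ and viewed, at most 10 in all, crops included, and the job is handed in when it is done.

Besides the shell and the picture viewer there is one more tool, called as name(argument=value, ...), one argument or row to a line, values as JSON. move_arm: Moves the arm, as the interface text tells. Its arguments: {"type":"object","properties":{"rows":{"type":"array"},"newtons":{"type":"number"}},"required":["rows"]}

```bash
mkdir -p pics
cat > h.py <<'E'
import numpy as np, cv2, pickle
from scipy.spatial.transform import Rotation as R
from plant import r, snapshot
def shot(name, fn):
    s=snapshot(name); pickle.dump(s,open(fn+'.pkl','wb'))
    cv2.imwrite('pics/'+fn+'.png', s['color'][:,:,::-1]); return s
def cloud(s):
    d=s['depth']; h,w=d.shape
    uv=np.stack(np.meshgrid(np.arange(w),np.arange(h)),-1).reshape(-1,1,2).astype(float)
    n=cv2.undistortPoints(uv,s['mtx'],np.array(s['dist'],float)).reshape(h,w,2)
    c=np.stack([n[...,0]*d,-n[...,1]*d,-d],-1)
    o=np.array(s['orientation'])
    M=R.from_quat(o).as_matrix() if o.size==4 else o.reshape(3,3)
    P=c@M.T+np.array(s['eye']); P[d==0]=np.nan
    return P
E
python3 - <<'E'
from h import *
for n in('scene','top'):
    s=shot(n,n+'0'); print(n,s['eye'],s['orientation'],s['mtx'][0],s['dist'])
print(r.get_state())
E
```

```text
scene [0.9786305  0.54810107 0.83966849] [0.14533095 0.35035371 0.84950389 0.36670741] [370.44697075   0.         316.02255656] [-0.00836555  0.          0.          0.          0.        ]
top [0.18261505 0.06996209 1.51004446] [ 0.05821015 -0.07015782 -0.69739274  0.71086766] [428.68090906   0.         310.87877471] [-0.00305115  0.          0.          0.          0.        ]
{'clock': 0.1, 'q': array([-1.10616798,  0.68987713, -0.19450466,  1.56621235,  0.15732584,
        0.90250291, -0.215101  ]), 'qd': array([-0.00139352, -0.00289899,  0.00072221, -0.00246769, -0.00062382,
       -0.00131388, -0.00073326]), 'joint_torque': array([-3.97408818e-03, -5.28507400e+01, -1.27169799e+00, -1.53838545e+01,
       -5.25543757e-02,  1.95006920e-03,  5.16871205e-05]), 'tool_pos': array([0.26092581, 0.56761362, 0.40401135]), 'eef_rot': array([ 2.13714843e-01,  9.76895757e-01, -7.97832746e-04, -9.83503343e-05]), 'contact_force': array([-0.94852118,  0.75444553, -0.33040702]), 'moment': array([-0.00520557, -0.05172317,  0.06730691]), 'finger_force': 0.0, 'opening': 0.997167841050071}
```

View pics/scene0.png

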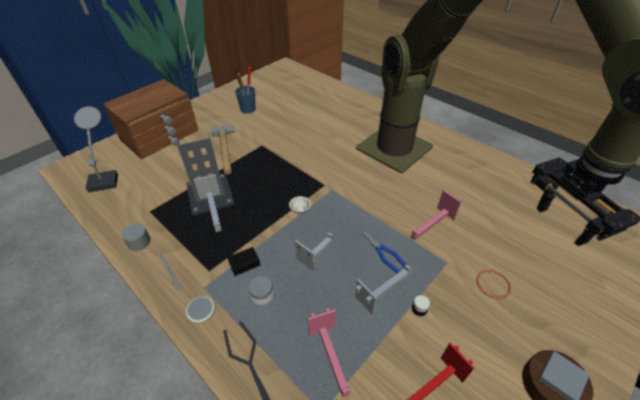

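View pics/top0.png

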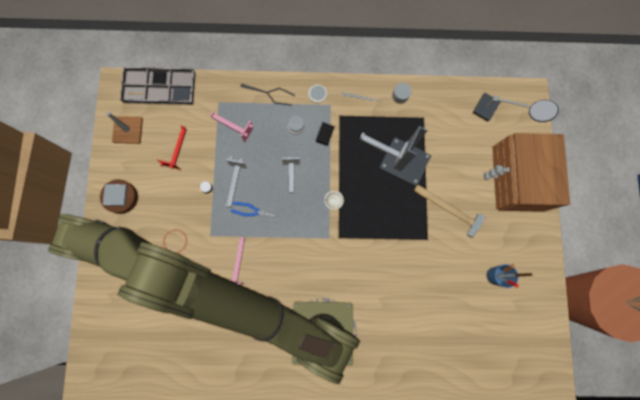

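The scene view shows the long grey hook arm at about (380,288) and the short screw arm at (315,248). The upright with its hung arm is at (205,180). The top view shows the hook arm at (235,180), with its plate at the upper end, and the upright at (405,155).

Run:
```python
from h import *
s=pickle.load(open('top0.pkl','rb'));t=pickle.load(open('scene0.pkl','rb'))
P=cloud(s);Q=cloud(t)
print('bench z',np.nanmedian(P[215:235,250:320,2]),np.nanmedian(Q[250:300,470:520,2]))
# hook arm
for nm,C in(('top',P),('scene',Q)):
    m=(C[...,2]>.012)&(C[...,2]<.12)&(C[...,0]>.28)&(C[...,0]<.5)&(C[...,1]>.2)&(C[...,1]<.33)
    n,l,st,ce=cv2.connectedComponentsWithStats(m.astype(np.uint8))
    for i in range(1,n):
        if st[i,4]>15:
            p=C[l==i];print(nm,st[i],p.min(0).round(3),p.max(0).round(3),p.mean(0).round(3))
# upright
for nm,C in(('top',P),('scene',Q)):
    m=(C[...,2]>.2)&(C[...,2]<.26)&(C[...,0]>.2)&(C[...,0]<.7)&(C[...,1]>-.4)&(C[...,1]<.1)
    p=C[m];v,u=np.where(m);print(nm,'upr top',len(p),p.round(3).tolist()[::max(1,len(p)//25)])
a=s['color'][135:220,195:315,::-1]; b=s['color'][115:185,350:450,::-1]
A=cv2.resize(a,(600,425),interpolation=cv2.INTER_CUBIC)
cv2.imwrite('pics/c1.png',A)
c=t['color'][130:240,160:250,::-1];d=t['color'][220:320,290:430,::-1]
im=np.zeros((500,800,3),np.uint8);c=cv2.resize(c,(360,440),interpolation=cv2.INTER_CUBIC);d=cv2.resize(d,(420,300),interpolation=cv2.INTER_CUBIC)
im[:440,:360]=c;im[:300,370:790]=d;cv2.imwrite('pics/c2.png',im)
```

```text
bench z 0.00014293766888628934 -0.0013767662579285411
top [231 185   4  17  41] [0.441 0.32  0.014] [0.499 0.33  0.027] [0.475 0.325 0.019]
top [238 237   6  11  47] [0.28  0.278 0.012] [0.313 0.296 0.038] [0.297 0.287 0.023]
scene [411 228  13  10  77] [0.28  0.277 0.012] [0.318 0.297 0.034] [0.303 0.288 0.021]
scene [384 270  19  17  63] [0.435 0.318 0.013] [0.5   0.33  0.023] [0.475 0.326 0.019]
top upr top 137 [[0.653, -0.286, 0.23], [0.649, -0.292, 0.232], [0.65, -0.292, 0.22], [0.647, -0.305, 0.23], [0.651, -0.295, 0.209], [0.644, -0.305, 0.228], [0.649, -0.29, 0.203], [0.646, -0.303, 0.213], [0.638, -0.278, 0.223], [0.644, -0.304, 0.21], [0.633, -0.276, 0.23], [0.632, -0.274, 0.212], [0.619, -0.269, 0.231], [0.614, -0.27, 0.228], [0.608, -0.267, 0.225], [0.6, -0.263, 0.23], [0.594, -0.26, 0.227], [0.586, -0.256, 0.23], [0.578, -0.251, 0.235], [0.574, -0.25, 0.228], [0.573, -0.252, 0.22], [0.574, -0.249, 0.205], [0.569, -0.26, 0.223], [0.572, -0.256, 0.204], [0.565, -0.266, 0.227], [0.568, -0.259, 0.204], [0.564, -0.27, 0.22], [0.563, -0.273, 0.211]]
scene upr top 328 [[0.567, -0.272, 0.229], [0.583, -0.248, 0.229], [0.583, -0.249, 0.225], [0.597, -0.252, 0.227], [0.621, -0.271, 0.228], [0.591, -0.255, 0.219], [0.629, -0.271, 0.229], [0.599, -0.258, 0.219], [0.645, -0.282, 0.228], [0.616, -0.267, 0.22], [0.586, -0.251, 0.212], [0.637, -0.277, 0.223], [0.608, -0.261, 0.215], [0.578, -0.244, 0.207], [0.63, -0.269, 0.22], [0.599, -0.257, 0.209], [0.65, -0.282, 0.221], [0.621, -0.267, 0.212], [0.589, -0.255, 0.201], [0.638, -0.275, 0.214], [0.607, -0.262, 0.204], [0.635, -0.277, 0.209], [0.657, -0.285, 0.213], [0.628, -0.269, 0.205], [0.642, -0.277, 0.205], [0.654, -0.285, 0.201]]
```

View pics/c2.png

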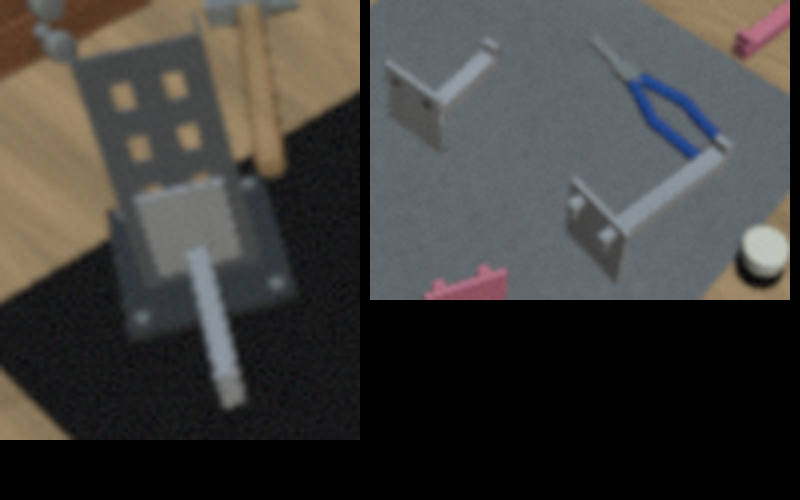

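View pics/c1.png

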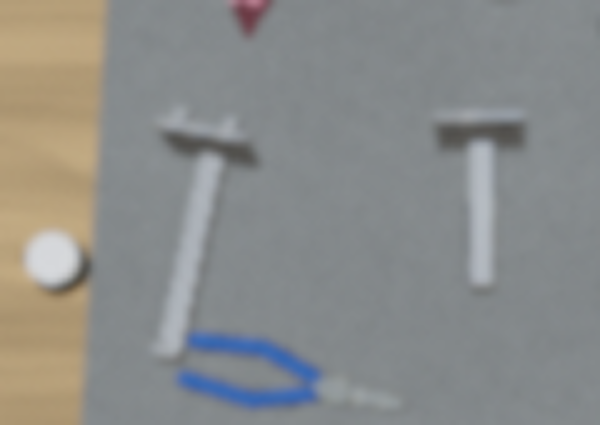

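The crops confirm it. The long arm has two tabs on the plate's back, at about (575,205) and (607,235) in the scene crop, and the short one has only holes. Next I fit both poses.

Run:
```python
from h import *
s=pickle.load(open('top0.pkl','rb'));t=pickle.load(open('scene0.pkl','rb'))
P=cloud(s);Q=cloud(t)
for nm,C,roi in(('top',P,(slice(150,212),slice(222,250))),('scene',Q,(slice(260,315),slice(350,415)))):
    C=C[roi];z=C[...,2]
    b=C[(z>.013)&(z<.024)]
    for k in range(3):
        c=np.median(b,0)if k==0 else b.mean(0);d=np.linalg.svd(b[:,:2]-b.mean(0)[:2])[2][0];d*=np.sign(d[0])
        off=(b-b.mean(0))[:,:2]@np.array([-d[1],d[0]]);b=b[abs(off)<.011]
    print(nm,'bar n',len(b),'c',b.mean(0).round(4),'dir',np.degrees(np.arctan2(d[1],d[0])).round(1),'extent',np.percentile((b-b.mean(0))[:,:2]@d,[0,100]).round(3),'off range',off.min().round(4),off.max().round(4))
    p=C[(z>.055)&(z<.09)];
    if len(p)>5:
        e=np.linalg.svd(p[:,:2]-p.mean(0)[:2])[2][0]
        print(' plate n',len(p),p.mean(0).round(4),np.degrees(np.arctan2(e[1],e[0])).round(1),np.percentile((p-p.mean(0))[:,:2]@e,[0,100]).round(3),'zmax',p[:,2].max())
        n=np.array([-e[1],e[0]]); print(' plate/bar x offset', np.round((p[:,:2].mean(0)-b[:,:2].mean(0))@d,4), 'tips',[x.round(3).tolist() for x in C[(z>.026)&(z<.05)][:4]])
# upright sheet plane from scene
z=Q[...,2];m=(z>.115)&(z<.225)&(Q[...,0]>.54)&(Q[...,0]<.68)&(Q[...,1]>-.31)&(Q[...,1]<-.23)
p=Q[m]
for k in range(4):
    c=p.mean(0);n=np.linalg.svd(p-c)[2][2];d=(p-c)@n;p=p[abs(d)<.006]
n*=-np.sign(n[1]) ;
print('upright plane',len(p),c,n.round(3),'sd',d.std())
ax=n.copy();ax[2]=0;ax/=np.linalg.norm(ax);ay=np.array([-ax[1],ax[0],0])
print('yaw of x',np.degrees(np.arctan2(ax[1],ax[0])))
for z0 in(.12,.15,.165,.18,.19,.2,.21,.22):
    q=p[abs(p[:,2]-z0)<.006]; w=(q-c)@ay
    print(z0,w.min().round(4),w.max().round(4),((w.min()+w.max())/2).round(4))
w=(p-c)@ay
q=P[(P[...,2]>.222)&(P[...,2]<.24)&(P[...,0]>.54)&(P[...,0]<.68)&(P[...,1]>-.32)&(P[...,1]<-.22)]
print('top: rim ',((q-c)@ax).round(3).tolist(),((q-c)@ay).min(),((q-c)@ay).max())
# hung bar
for nm,C in(('top',P),('scene',Q)):
    X=(C-c)@ax;Y=(C-c)@ay
    m=(C[...,2]>.034)&(C[...,2]<.05)&(X<-.02)&(X>-.145)&(abs(Y)<.03)
    f=np.polyfit(X[m],Y[m],1);print(nm,'hung bar',m.sum(),'slope deg',np.degrees(np.arctan(f[0])),'y at0',f[1],'Xrange',X[m].min(),'Y spread',Y[m].min(),Y[m].max())
```

```text
top bar n 157 c [0.5006 0.324  0.0189] dir -8.0 extent [-0.082  0.069] off range -0.011 0.0088
 plate n 73 [0.5718 0.3132 0.0709] 80.3 [-0.031  0.031] zmax 0.08450295919168727
 plate/bar x offset 0.072 tips [[0.583, 0.292, 0.049], [0.573, 0.342, 0.039], [0.573, 0.338, 0.042], [0.571, 0.334, 0.048]]
scene bar n 290 c [0.4898 0.3283 0.0184] dir -9.4 extent [-0.066  0.089] off range -0.0092 0.0098
 plate n 198 [0.5785 0.3151 0.0696] 80.7 [-0.033  0.029] zmax 0.08061950166324461
 plate/bar x offset 0.0896 tips [[0.428, 0.331, 0.034], [0.425, 0.333, 0.033], [0.429, 0.33, 0.03], [0.43, 0.332, 0.034]]
upright plane 911 [ 0.61785556 -0.26615766  0.17261159] [-0.44  -0.898 -0.001] sd 0.001646827174382218
yaw of x -116.11409101482676
0.12 -0.0453 0.043 -0.0012
0.15 -0.0456 0.044 -0.0008
0.165 -0.0457 0.0439 -0.0009
0.18 -0.0451 0.0435 -0.0008
0.19 -0.0452 0.0444 -0.0004
0.2 -0.0446 0.0443 -0.0002
0.21 -0.0453 0.0443 -0.0005
0.22 -0.0454 0.0442 -0.0006
top: rim  [0.003, 0.005, 0.001, 0.004, 0.007, 0.009, 0.013, 0.003, 0.012, 0.014, 0.017, 0.019, 0.022, 0.001, 0.004, 0.018, 0.021, 0.024, 0.026, 0.029, 0.002, 0.025, 0.028, 0.031, 0.002, 0.004, 0.002, 0.001, 0.004, 0.003, 0.001, 0.004, 0.002, 0.001, 0.003, 0.002, 0.005, 0.004, 0.002, 0.005, 0.004, 0.002, 0.005, 0.001, 0.003, 0.002, 0.005, 0.001, 0.003, 0.002, 0.005, 0.003, 0.002, 0.004, 0.001, 0.003, 0.002, 0.005, 0.007, 0.01, 0.012, 0.014, 0.017, 0.016, 0.019, 0.021, 0.024, 0.023, 0.025, 0.028, 0.031, 0.03] -0.047636758742732474 0.04360826426748963
top hung bar 167 slope deg -0.3894038571157853 y at0 -0.004577820703880842 Xrange -0.1442925172841739 Y spread -0.012507266510366353 0.007069828436394333
scene hung bar 155 slope deg 0.2524970882901343 y at0 -0.0007926704435656295 Xrange -0.1355436273632816 Y spread -0.00899049956206465 0.007075010994805363
```

move_arm(
  rows=[
    [0, 0, 0, -0.0883, 0.06],
    [0, 0, 0, -0.0883, 0.06],
    [0, 0, 0, -0.0883, 0.06],
    [0, 0, 0, 0, 0.06],
  ],
  newtons=40,
)

```text
clock: 0.43
tool_pos: [0.2611, 0.5676, 0.4042]
eef_rot: [0.082, 0.997, -0.001, -0.0]
contact_force: [-0.5, 0.5, 0.4]
opening: 0.72
finger_force: 0.0
```

move_arm(
  rows=[
    [-0.0279, -0.0199, 0, 0, 0.06],
    [-0.0279, -0.0199, 0, 0, 0.06],
    [-0.0279, -0.0199, 0, 0, 0.06],
    [-0.0279, -0.0199, 0, 0, 0.06],
    [-0.0279, -0.0199, 0, 0, 0.06],
    [-0.0279, -0.0199, 0, 0, 0.06],
    [-0.0279, -0.0199, 0, 0, 0.06],
    [-0.0279, -0.0199, 0, 0, 0.06],
    [-0.0279, -0.0199, 0, 0, 0.06],
    [-0.0279, -0.0199, 0, 0, 0.06],
  ],
)

```text
clock: 1.27
tool_pos: [0.5043, 0.3241, 0.4045]
eef_rot: [0.084, 0.996, -0.0, -0.0]
contact_force: [-0.0, 1.0, -0.7]
opening: 0.68
finger_force: 0.0
```

move_arm(
  rows=[
    [0, 0, 0.025, 0, 0.06],
    [0, 0, 0.025, 0, 0.06],
    [0, 0, 0.025, 0, 0.06],
    [0, 0, 0.025, 0, 0.06],
    [0, 0, 0, 0, 0.06],
    [0, 0, 0, 0, 0.06],
  ],
)

```text
clock: 1.77
tool_pos: [0.5029, 0.3253, 0.3039]
eef_rot: [0.084, 0.997, -0.001, -0.001]
contact_force: [-0.2, 1.0, 0.2]
opening: 0.68
finger_force: 0.0
```

move_arm(
  rows=[
    [0, 0, 0.025, 0, 0.06],
    [0, 0, 0.025, 0, 0.06],
    [0, 0, 0.025, 0, 0.06],
    [0, 0, 0.025, 0, 0.06],
    [0, 0, 0.02, 0, 0.06],
    [0, 0, 0.0145, 0, 0.06],
    [0, 0, 0, 0, 0.06],
    [0, 0, 0, 0, 0.06],
  ],
)

```text
clock: 2.43
tool_pos: [0.5037, 0.326, 0.171]
eef_rot: [0.083, 0.997, 0.0, 0.0]
contact_force: [0.1, -0.4, 0.5]
opening: 0.678
finger_force: 0.0
```

move_arm(
  rows=[
    [0, 0, 0, 0, 0.0],
    [0, 0, 0, 0, 0.0],
    [0, 0, 0, 0, 0.0],
    [0, 0, 0, 0, 0.0],
    [0, 0, 0, 0, 0.0],
    [0, 0, 0, 0, 0.0],
    [0, 0, 0, 0, 0.0],
  ],
  newtons=50,
)

```text
clock: 3.02
tool_pos: [0.5033, 0.3254, 0.1704]
eef_rot: [0.083, 0.997, -0.0, 0.0]
contact_force: [0.1, 2.2, 4.2]
opening: 0.178
finger_force: 43.6
```

move_arm(
  rows=[
    [0, 0, -0.01, 0, 0.0],
    [0, 0, -0.02, 0, 0.0],
    [0, 0, -0.025, 0, 0.0],
    [0, 0, -0.025, 0, 0.0],
    [0, 0, -0.025, 0, 0.0],
    [0, 0, -0.025, 0, 0.0],
    [0, 0, -0.02, 0, 0.0],
    [0, 0, -0.01, 0, 0.0],
    [0, 0, 0, 0, 0.0],
    [0, 0, 0, 0, 0.0],
  ],
)

```text
clock: 3.85
tool_pos: [0.5031, 0.3253, 0.33]
eef_rot: [0.083, 0.997, -0.0, -0.0]
contact_force: [1.0, -0.5, -2.5]
opening: 0.176
finger_force: 50.0
```

Run:
```python
from h import *
s=shot('scene','scene1'); st=r.get_state(); print(st['tool_pos'],st['eef_rot'],st['contact_force'],st['moment'])
p=st['tool_pos'];c=R.from_quat(st['eef_rot']).as_matrix()
C=cloud(s);L=(C-p)@c   # tool coords
# plate in tool frame: x about -75, z near 100..170
m=(L[...,0]<-.05)&(L[...,0]>-.1)&(abs(L[...,1])<.05)&(L[...,2]>.06)&(L[...,2]<.18)
v,u=np.where(m);q=L[m];print(m.sum(),u.min(),u.max(),v.min(),v.max(),q.min(0),q.max(0))
b=q[(q[:,2]>.09)]
for k in range(5):
    cc=b.mean(0);n=np.linalg.svd(b-cc)[2][2];d=(b-cc)@n;b=b[abs(d)<.004 if k<4 else abs(d)<1]
n*=-np.sign(n[0]) if n[0]>0 else 1
print('back face',len(b),cc.round(4),n.round(4),'ext',b.min(0).round(4),b.max(0).round(4))
u0,v0=int((u.min()+u.max())/2),int((v.min()+v.max())/2)
a=s['color'][max(0,v0-60):v0+60,max(0,u0-80):u0+80,::-1];print(u0,v0)
cv2.imwrite('pics/c3.png',cv2.resize(a,None,fx=4,fy=4,interpolation=cv2.INTER_CUBIC))
```

```text
[0.50285683 0.32515731 0.32918268] [ 8.28168738e-02  9.96564218e-01 -7.42868772e-04 -7.57156843e-04] [-0.79503854 -0.21355606 -2.10613578] [0.01878927 0.04146029 0.03376432]
601 360 384 237 279 [-0.08682122 -0.02970858  0.08864914] [-0.06730022  0.03282917  0.17036462]
back face 482 [-0.0735  0.0043  0.1281] [-0.9995 -0.0314 -0.003 ] ext [-0.0772 -0.0297  0.0901] [-0.0708  0.0328  0.1704]
372 258
```

View pics/c3.png

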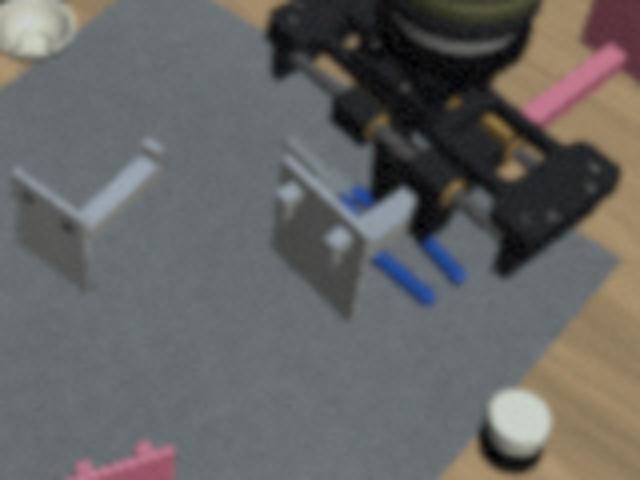

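The crop shows the arm held squarely, with the tabs at about (288,195) and (338,238) facing away from the gripper. Now I turn it.

move_arm(
  rows=[
    [0, 0, 0, 0.08, 0.0],
    [0, 0, 0, 0.11, 0.0],
    [0, 0, 0, 0.11, 0.0],
    [0, 0, 0, 0.11, 0.0],
    [0, 0, 0, 0.11, 0.0],
    [0, 0, 0, 0.11, 0.0],
    [0, 0, 0, 0.11, 0.0],
    [0, 0, 0, 0.11, 0.0],
    [0, 0, 0, 0.11, 0.0],
    [0, 0, 0, 0.11, 0.0],
  ],
)

```text
clock: 4.73
tool_pos: [0.5027, 0.3253, 0.3283]
eef_rot: [0.581, 0.814, -0.002, -0.0]
contact_force: [-0.4, 0.0, -2.1]
opening: 0.175
finger_force: 50.0
```

move_arm(
  rows=[
    [0, 0, 0, 0.11, 0.0],
    [0, 0, 0, 0.11, 0.0],
    [0, 0, 0, 0.11, 0.0],
    [0, 0, 0, 0.11, 0.0],
    [0, 0, 0, 0.11, 0.0],
    [0, 0, 0, 0.11, 0.0],
    [0, 0, 0, 0.08, 0.0],
    [0, 0, 0, 0.05, 0.0],
    [0, 0, 0, 0, 0.0],
    [0, 0, 0, 0, 0.0],
  ],
)

```text
clock: 5.57
tool_pos: [0.5028, 0.3256, 0.3288]
eef_rot: [0.848, 0.53, -0.001, 0.0]
contact_force: [0.2, 0.2, -2.0]
opening: 0.175
finger_force: 50.0
```

```bash
cat >> h.py <<'E'
O=np.array([.6168,-.2656]);YAW=np.radians(-116.1)
AX=np.array([np.cos(YAW),np.sin(YAW)]);AY=np.array([-AX[1],AX[0]])
ARM=np.array([-.0735,0,.1704])
def to(up):
    st=r.get_state();M=R.from_quat(st['eef_rot']).as_matrix();p=st['tool_pos']
    a=p+M@ARM; g=np.r_[O+AX*up[0]+AY*up[1],up[2]]
    w=np.degrees(np.arctan2(-M[1,0],-M[0,0]))
    print('arm in upright',((a[:2]-O)@AX).round(4),((a[:2]-O)@AY).round(4),a[2].round(4),'yaw err',(w+116.1).round(2),'tilt',M[2].round(4))
    print('tool delta',(M.T@(g-a)).round(4),'F',st['contact_force'].round(1))
E
python3 -c "
from h import *
to([-.07,0,.16])"
```

```text
arm in upright -0.4068 -0.3624 0.1586 yaw err 0.14 tilt [-2.7e-03 -9.0e-04 -1.0e+00]
tool delta [-0.3376  0.3616 -0.0008] F [ 0.2  0.2 -2. ]
```

move_arm(
  rows=[
    [-0.01, 0.011, 0, 0, 0.0],
    [-0.018, 0.019, 0, 0, 0.0],
    [-0.02, 0.0215, 0, 0, 0.0],
    [-0.02, 0.0215, 0, 0, 0.0],
    [-0.02, 0.0215, 0, 0, 0.0],
    [-0.02, 0.0215, 0, 0, 0.0],
    [-0.02, 0.0215, 0, 0, 0.0],
    [-0.02, 0.0215, 0, 0, 0.0],
    [-0.02, 0.0215, 0, 0, 0.0],
    [-0.02, 0.0215, 0, 0, 0.0],
  ],
)

```text
clock: 6.4
tool_pos: [0.6022, 0.0664, 0.3295]
eef_rot: [0.848, 0.53, -0.001, -0.0]
contact_force: [1.4, -0.1, -2.3]
opening: 0.178
finger_force: 50.0
```

move_arm(
  rows=[
    [-0.02, 0.0215, 0, 0, 0.0],
    [-0.02, 0.0215, 0, 0, 0.0],
    [-0.02, 0.0215, 0, 0, 0.0],
    [-0.02, 0.0215, 0, 0, 0.0],
    [-0.02, 0.0215, 0, 0, 0.0],
    [-0.02, 0.0215, 0, 0, 0.0],
    [-0.02, 0.0215, 0, 0, 0.0],
    [-0.01, 0.0105, 0, 0, 0.0],
    [0, 0, 0, 0, 0.0],
    [0, 0, 0, 0, 0.0],
  ],
)

```text
clock: 7.23
tool_pos: [0.6803, -0.1387, 0.3291]
eef_rot: [0.849, 0.529, -0.001, -0.001]
contact_force: [-0.8, 0.4, -3.5]
opening: 0.177
finger_force: 50.0
```

Run:
```python
from h import *
to([-.03,0,.1305])
s=shot('scene','scene2');C=cloud(s);t=shot('top','top2')
a=s['color'][100:220,150:310,::-1]
b=t['color'][95:195,330:450,::-1]
im=np.zeros((600,800,3),np.uint8)
im[:420,:560]=cv2.resize(a,(560,420),interpolation=cv2.INTER_CUBIC)
cv2.imwrite('pics/c4.png',cv2.resize(a,(800,600),interpolation=cv2.INTER_CUBIC))
for nm,C in(('scene',C),('top',cloud(t))):
  X=(C[...,:2]-O)@AX;Y=(C[...,:2]-O)@AY;Z=C[...,2]
  for x in np.arange(-.11,.02,.005):
    m=(X>x)&(X<x+.005)&(abs(Y)<.06)&(Z>.145)&(Z<.25)
    if m.sum()>8: print(nm,x.round(3),m.sum(),Y[m].min().round(4),Y[m].max().round(4),Z[m].min().round(3),Z[m].max().round(3))
```

```text
arm in upright -0.0683 0.0009 0.1588 yaw err -0.04 tilt [-6.0e-04 -1.7e-03 -1.0e+00]
tool delta [-0.0383 -0.0008  0.0283] F [-0.8  0.4 -3.5]
scene -0.08 13 -0.0106 0.0282 0.172 0.237
scene -0.075 34 -0.0131 0.0307 0.156 0.238
scene -0.005 12 -0.0441 0.0446 0.18 0.227
scene 0.0 18 -0.0443 0.0457 0.18 0.229
top 0.0 99 -0.0467 0.042 0.148 0.234
top 0.005 27 -0.0472 0.0439 0.157 0.232
top 0.01 33 -0.0469 0.0466 0.149 0.229
top 0.015 36 -0.0475 0.0438 0.145 0.234
```

View pics/c4.png

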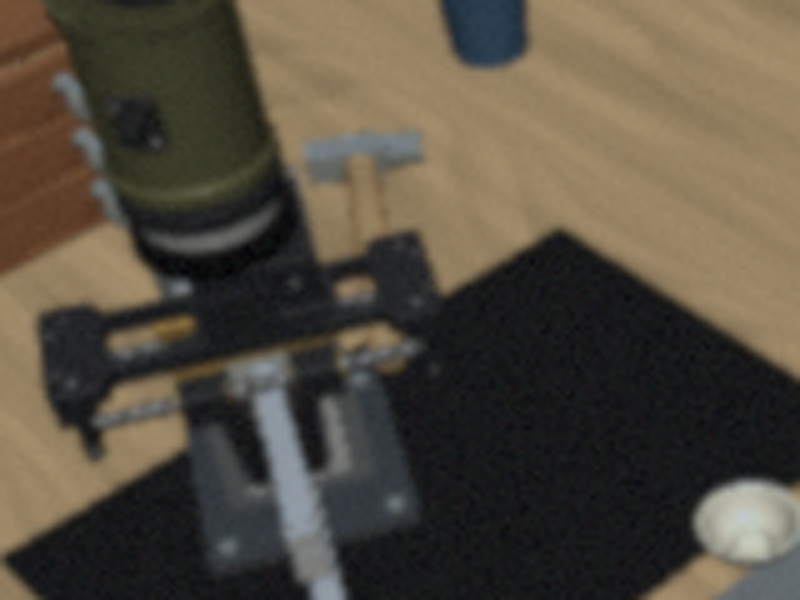

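The gripper hides the plate here. The arm sits about 68 mm in front of the sheet at Y≈0. I move to the entry height and come closer.

move_arm(
  rows=[
    [-0.005, -0.0003, 0.008, 0, 0.0],
    [-0.01, -0.0003, 0.01, 0, 0.0],
    [-0.012, -0.0003, 0.0083, 0, 0.0],
    [-0.01, -0.0002, 0.002, 0, 0.0],
    [-0.0083, 0, 0, 0, 0.0],
    [0, 0, 0, 0, 0.0],
    [0, 0, 0, 0, 0.0],
  ],
)

```text
clock: 7.92
tool_pos: [0.6596, -0.1791, 0.3023]
eef_rot: [0.849, 0.529, 0.0, 0.0]
contact_force: [0.1, 1.0, -3.1]
opening: 0.174
finger_force: 50.0
```

Run:
```python
from h import *
to([-.006,-.0003,.1305])
s=shot('scene','scene3');t=shot('top','top3')
for nm,C in(('scene',cloud(s)),('top',cloud(t))):
  X=(C[...,:2]-O)@AX;Y=(C[...,:2]-O)@AY;Z=C[...,2]
  for lo,hi in((-.045,-.02),(-.006,.006)):
   for z in np.arange(.13,.235,.01):
    m=(X>lo)&(X<hi)&(abs(Y)<.06)&(Z>z)&(Z<z+.01)
    if m.sum()>4: print(nm,lo,z.round(3),m.sum(),'Y',Y[m].min().round(4),Y[m].max().round(4),'X',np.median(X[m]).round(4))
a=s['color'][110:200,160:280,::-1];b=t['color'][115:185,350:450,::-1]
im=np.zeros((600,800,3),np.uint8);im[:300,:400]=cv2.resize(a,(400,300),interpolation=cv2.INTER_CUBIC)
im[:420,400:]=0;im[300:580,:400]=cv2.resize(b,(400,280),interpolation=cv2.INTER_CUBIC)
cv2.imwrite('pics/c5.png',im[:,:400])
```

```text
arm in upright -0.023 0.0004 0.1319 yaw err -0.09 tilt [-1.e-04  9.e-04 -1.e+00]
tool delta [-0.017  -0.0007  0.0014] F [ 0.1  1.  -3.1]
scene -0.045 0.14 15 Y -0.0135 0.0152 X -0.0281
scene -0.045 0.15 24 Y -0.0142 0.0169 X -0.0293
scene -0.006 0.18 5 Y -0.0433 0.0457 X 0.0005
scene -0.006 0.19 23 Y -0.044 0.0456 X -0.0001
scene -0.006 0.2 8 Y -0.0442 0.0449 X 0.001
top -0.006 0.13 6 Y -0.0222 0.0237 X 0.0014
top -0.006 0.14 6 Y -0.0455 0.0441 X 0.001
top -0.006 0.15 6 Y -0.0259 0.0197 X 0.0011
top -0.006 0.16 5 Y -0.0455 0.041 X 0.001
top -0.006 0.17 15 Y -0.0465 0.041 X 0.0014
top -0.006 0.18 9 Y -0.0451 0.0242 X 0.0013
top -0.006 0.19 6 Y -0.0455 0.0439 X 0.0013
top -0.006 0.2 7 Y -0.0465 -0.0025 X 0.0013
top -0.006 0.21 9 Y -0.0463 0.0386 X 0.001
top -0.006 0.22 33 Y -0.0457 0.043 X 0.0034
top -0.006 0.23 11 Y -0.0359 0.0419 X 0.002
```

View pics/c5.png

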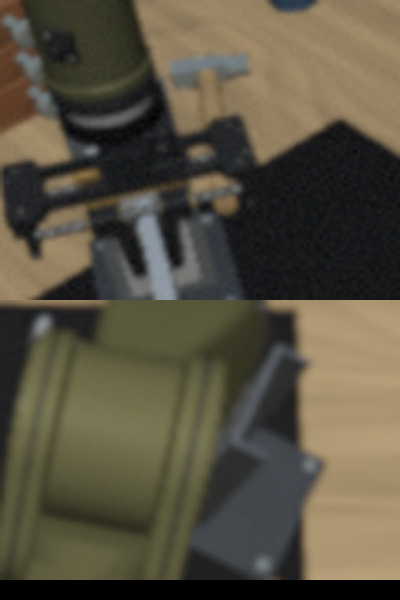

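The plate front is visible at X≈-28 mm, as expected, and the view is otherwise blocked by the wrist. Both cameras put the upright's centre within about 1 mm of Y=0, so I feel my way in.

move_arm(
  rows=[
    [-0.004, -0.0004, 0.001, 0, 0.0],
    [-0.004, -0.0003, 0, 0, 0.0],
    [-0.003, 0, 0, 0, 0.0],
    [-0.002, 0, 0, 0, 0.0],
    [-0.002, 0, 0, 0, 0.0],
    [0, 0, 0, 0, 0.0],
    [0, 0, 0, 0, 0.0],
  ],
)

```text
clock: 8.6
tool_pos: [0.6532, -0.1896, 0.3008]
eef_rot: [0.848, 0.53, 0.001, -0.001]
contact_force: [1.4, 3.4, -3.2]
opening: 0.177
finger_force: 50.0
```

```bash
python3 -c "
from h import *
to([0,-.0003,.1305])"
```

```text
arm in upright -0.0111 -0.0006 0.1303 yaw err 0.1 tilt [ 2.2e-03 -1.0e-04 -1.0e+00]
tool delta [-0.0111  0.0003 -0.0003] F [ 1.4  3.4 -3.2]
```

Contact came at X≈-11 mm, so the tab tips are touching the sheet rather than entering. I check the moment for clues and re-measure the plate edges in the stored scene image.

Run:
```python
from h import *
st=r.get_state();print(st['contact_force'],st['moment'])
# plate vs upright lateral edges in scene2 (arm Y=.0009) 
for f,x0,ya in(('scene2',-.0683,.0009),('scene3',-.023,.0004)):
    s=pickle.load(open(f+'.pkl','rb'));C=cloud(s);X=(C[...,:2]-O)@AX;Y=(C[...,:2]-O)@AY;Z=C[...,2]
    for z in np.arange(.13,.24,.008):
        m=(X>x0-.012)&(X<x0+.006)&(abs(Y)<.06)&(Z>z)&(Z<z+.008)
        if m.sum()>2:
            g=s['color'][m].mean(1); print(f,z.round(3),m.sum(),Y[m].min().round(4),Y[m].max().round(4),g.min().round(),g.max().round())
    # hung arm plate/bar for upright centre
    for z0,z1,xa,xb in((.075,.1,-.012,.003),(.04,.047,-.14,-.03),(.2,.225,-.006,.006)):
        m=(Z>z0)&(Z<z1)&(X>xa)&(X<xb)&(abs(Y)<.06)
        if m.sum()>3:print('hung',z0,m.sum(),Y[m].min().round(4),Y[m].max().round(4))
s=pickle.load(open('scene0.pkl','rb'));C=cloud(s);X=(C[...,:2]-O)@AX;Y=(C[...,:2]-O)@AY;Z=C[...,2]
for z0,z1,xa,xb in((.06,.1,-.012,.003),(.036,.047,-.14,-.03),(.12,.225,-.006,.006)):
    m=(Z>z0)&(Z<z1)&(X>xa)&(X<xb)&(abs(Y)<.06);print('s0',z0,m.sum(),np.percentile(Y[m],[0,2,98,100]).round(4))
# slots: sheet points missing (behind sheet) rows around top slots
m=(abs(X)<.006)&(abs(Y)<.042)
K=cv2.projectPoints
def proj(P):
    M=R.from_quat(s['orientation']).as_matrix();c=(P-s['eye'])@M;c=c*[1,-1,-1]
    return cv2.projectPoints(c,np.zeros(3),np.zeros(3),s['mtx'],np.array(s['dist'],float))[0].reshape(-1,2)
g=cv2.cvtColor(s['color'],cv2.COLOR_RGB2GRAY).astype(np.float32)
ys=np.arange(-.055,.0551,.001)
for z in(.145,.192):
    W=np.c_[O+AY*ys[:,None],np.full(len(ys),z)]
    uv=proj(W).astype(np.float32);v=cv2.remap(g,uv[:,0],uv[:,1],cv2.INTER_LINEAR).ravel()
    print(z,[(round(1000*y),int(a)) for y,a in zip(ys,v)][::1])
zs=np.arange(.12,.236,.002)
for y in(-.018,.018):
    W=np.c_[np.tile(O+AY*y,(len(zs),1)),zs];uv=proj(W).astype(np.float32);v=cv2.remap(g,uv[:,0],uv[:,1],cv2.INTER_LINEAR).ravel()
    print(y,[(round(1000*y),int(a)) for y,a in zip(zs,v)])
```

```text
[ 1.43256813  3.38562265 -3.21915184] [ 0.6920227  -0.28897357 -0.03824265]
scene2 0.17 24 -0.0123 0.0175 87.0 147.0
scene2 0.178 14 -0.0131 0.0159 84.0 146.0
scene2 0.234 7 0.0234 0.0307 53.0 117.0
hung 0.075 26 -0.0445 0.0428
hung 0.04 44 -0.0078 0.0079
hung 0.2 6 -0.0443 -0.0427
scene3 0.138 5 -0.0127 0.0127 81.0 111.0
scene3 0.146 28 -0.0142 0.0169 75.0 144.0
scene3 0.154 5 -0.0091 0.0075 107.0 113.0
scene3 0.202 4 0.0269 0.03 87.0 122.0
hung 0.075 62 -0.0445 0.0456
hung 0.04 64 -0.0078 0.0081
hung 0.2 13 -0.0443 0.0453
s0 0.06 313 [-0.0446 -0.0424  0.0434  0.0456]
s0 0.036 145 [-0.0078 -0.0077  0.008   0.0083]
s0 0.12 874 [-0.0445 -0.0428  0.0442  0.0456]
0.145 [(-55, 135), (-54, 135), (-53, 135), (-52, 136), (-51, 136), (-50, 136), (-49, 136), (-48, 134), (-47, 131), (-46, 128), (-45, 120), (-44, 113), (-43, 104), (-42, 95), (-41, 86), (-40, 79), (-39, 75), (-38, 72), (-37, 71), (-36, 71), (-35, 71), (-34, 71), (-33, 71), (-32, 71), (-31, 70), (-30, 70), (-29, 69), (-28, 72), (-27, 77), (-26, 82), (-25, 90), (-24, 101), (-23, 112), (-22, 120), (-21, 126), (-20, 133), (-19, 136)
[... 2618 characters left out ...]
, 89), (232, 102), (234, 112)]
0.018 [(120, 69), (122, 70), (124, 70), (126, 71), (128, 72), (130, 79), (132, 87), (134, 101), (136, 113), (138, 119), (140, 123), (142, 125), (144, 126), (146, 126), (148, 125), (150, 124), (152, 119), (154, 111), (156, 100), (158, 87), (160, 79), (162, 72), (164, 70), (166, 69), (168, 70), (170, 71), (172, 71), (174, 72), (176, 73), (178, 81), (180, 93), (182, 107), (184, 121), (186, 126), (188, 129), (190, 132), (192, 133), (194, 132), (196, 131), (198, 131), (200, 124), (202, 116), (204, 99), (206, 85), (208, 77), (210, 72), (212, 69), (214, 69), (216, 69), (218, 69), (220, 70), (222, 70), (224, 71), (226, 73), (228, 81), (230, 92), (232, 108), (234, 120)]
```

The scene image puts the slots at -17 and +19 mm, so their centre is about +1 mm, or more once the camera bias is allowed for. I was around 2 mm too far to -Y. I back off, shift +2 mm and retry.

move_arm(
  rows=[
    [0.005, 0, 0, 0, 0.0],
    [0, 0.0022, 0, 0, 0.0],
    [0, 0, 0, 0, 0.0],
    [-0.003, 0, 0, 0, 0.0],
    [-0.002, 0, 0, 0, 0.0],
    [-0.002, 0, 0, 0, 0.0],
    [0, 0, 0, 0, 0.0],
    [0, 0, 0, 0, 0.0],
  ],
)

```text
clock: 9.27
tool_pos: [0.6535, -0.1943, 0.3009]
eef_rot: [0.849, 0.529, -0.0, 0.0]
contact_force: [0.6, 1.0, -2.7]
opening: 0.179
finger_force: 50.0
```

```bash
python3 -c "
from h import *
to([0,.0015,.1305]);print(r.get_state()['moment'])"
```

```text
arm in upright -0.0067 0.0016 0.1305 yaw err -0.02 tilt [-3.e-04 -0.e+00 -1.e+00]
tool delta [-0.0067 -0.0001  0.    ] F [ 0.6  1.  -2.7]
[0.02115108 0.06793234 0.0171631 ]
```

The tabs are now in the slots with no force. I centre a touch more and push until the plate meets the sheet.

move_arm(
  rows=[
    [-0.002, 0.0008, 0, 0, 0.0],
    [-0.002, 0, 0, 0, 0.0],
    [-0.002, 0, 0, 0, 0.0],
    [-0.001, 0, 0, 0, 0.0],
    [-0.001, 0, 0, 0, 0.0],
    [0, 0, 0, 0, 0.0],
    [0, 0, 0, 0, 0.0],
  ],
)

```text
clock: 9.85
tool_pos: [0.6511, -0.2008, 0.3009]
eef_rot: [0.848, 0.53, 0.0, -0.0]
contact_force: [-0.1, 1.0, -2.0]
opening: 0.178
finger_force: 50.0
```

```bash
python3 -c "
from h import *
to([0,.0023,.118]);print(r.get_state()['moment'])"
```

```text
arm in upright 0.0001 0.0024 0.1304 yaw err 0.05 tilt [ 7.e-04 -1.e-04 -1.e+00]
tool delta [ 0.0001 -0.0001  0.0124] F [-0.1  1.  -2. ]
[ 0.23572221 -0.03816779 -0.03141904]
```

move_arm(
  rows=[
    [-0.0015, 0, 0, 0, 0.0],
    [-0.0015, 0, 0, 0, 0.0],
    [0, 0, 0, 0, 0.0],
    [0, 0, 0, 0, 0.0],
  ],
)

```text
clock: 10.18
tool_pos: [0.6508, -0.2014, 0.3009]
eef_rot: [0.848, 0.53, 0.002, -0.001]
contact_force: [2.3, 4.9, -2.7]
opening: 0.173
finger_force: 50.0
```

```bash
python3 -c "
from h import *
to([0,.0023,.118]);print(r.get_state()['moment'])"
```

```text
arm in upright 0.0001 0.0025 0.1302 yaw err 0.14 tilt [ 4.4e-03  3.0e-04 -1.0e+00]
tool delta [ 0.0001 -0.0002  0.0122] F [ 2.3  4.9 -2.7]
[ 0.94346792 -0.49870422 -0.02232163]
```

The plate meets the sheet at X=0 with 5 N. I ease off most of that and push down.

move_arm(
  rows=[
    [0.003, 0, 0.001, 0, 0.0],
    [0, 0, 0.002, 0, 0.0],
    [0, 0, 0.002, 0, 0.0],
    [0, 0, 0.002, 0, 0.0],
    [0, 0, 0.002, 0, 0.0],
    [0, 0, 0.0015, 0, 0.0],
    [0, 0, 0, 0, 0.0],
    [0, 0, 0, 0, 0.0],
  ],
)

```text
clock: 10.85
tool_pos: [0.6512, -0.201, 0.2902]
eef_rot: [0.848, 0.529, 0.0, -0.0]
contact_force: [3.2, 2.9, -3.9]
opening: 0.173
finger_force: 50.0
```

```bash
python3 -c "
from h import *
to([0,.0023,.118]);print(r.get_state()['moment'])"
```

```text
arm in upright 0.0002 0.0026 0.1197 yaw err 0.04 tilt [ 7.e-04  3.e-04 -1.e+00]
tool delta [ 0.0002 -0.0003  0.0017] F [ 3.2  2.9 -3.9]
[ 0.64883347 -0.54795752  0.00213124]
```

move_arm(
  rows=[
    [0, 0, 0.001, 0, 0.0],
    [0, 0, 0.001, 0, 0.0],
    [0, 0, 0.001, 0, 0.0],
    [0, 0, 0.001, 0, 0.0],
    [0, 0, 0, 0, 0.0],
    [0, 0, 0, 0, 0.0],
  ],
)

```text
clock: 11.35
tool_pos: [0.6513, -0.2008, 0.2871]
eef_rot: [0.848, 0.53, 0.001, 0.0]
contact_force: [2.6, 6.3, 3.0]
opening: 0.175
finger_force: 50.0
```

```bash
python3 -c "
from h import *
to([0,.0023,.118]);print(r.get_state()['moment'])"
```

```text
arm in upright -0.0 0.0026 0.1166 yaw err 0.06 tilt [ 8.e-04  7.e-04 -1.e+00]
tool delta [-0.     -0.0003 -0.0014] F [2.6 6.3 3. ]
[ 0.62560732 -0.07702167  0.00205739]
```

move_arm(
  rows=[
    [0, 0, 0.001, 0, 0.0],
    [0, 0, 0.001, 0, 0.0],
    [0, 0, 0.001, 0, 0.0],
    [0, 0, 0, 0, 0.0],
    [0, 0, 0, 0, 0.0],
  ],
)

```text
clock: 11.77
tool_pos: [0.6514, -0.2007, 0.285]
eef_rot: [0.848, 0.53, 0.001, 0.0]
contact_force: [0.8, 6.3, 7.2]
opening: 0.177
finger_force: 50.0
```

```bash
python3 -c "
from h import *
to([0,.0023,.118]);print(r.get_state()['moment'])
s=shot('scene','s4');C=cloud(s);X=(C[...,:2]-O)@AX;Y=(C[...,:2]-O)@AY;Z=C[...,2]
for x in np.arange(-.155,-.1,.008):
    m=(X>x)&(X<x+.008)&(abs(Y)<.009)&(Z>.11)&(Z<.17);print(x.round(3),m.sum(),np.median(Z[m]).round(4) if m.any() else 0)
"
```

```text
arm in upright -0.0002 0.0028 0.1145 yaw err 0.07 tilt [ 0.0012  0.0013 -1.    ]
tool delta [-0.0002 -0.0005 -0.0035] F [0.8 6.3 7.2]
[ 0.7560752   0.20274453 -0.00124996]
-0.155 27 0.1242
-0.147 1 0.1271
-0.139 9 0.1312
-0.131 11 0.1305
-0.123 15 0.1314
-0.115 14 0.1315
-0.107 12 0.132
```

The bar is 3.5 mm below home height with some reaction force, so I've pushed down far enough to tip the bar within the tab play. I raise it back level while keeping it lightly pressed to the sheet.

move_arm(
  rows=[
    [-0.001, 0, -0.001, 0, 0.0],
    [-0.001, 0, -0.001, 0, 0.0],
    [0, 0, -0.001, 0, 0.0],
    [0, 0, -0.001, 0, 0.0],
    [0, 0, 0, 0, 0.0],
    [0, 0, 0, 0, 0.0],
  ],
)

```text
clock: 12.32
tool_pos: [0.651, -0.2012, 0.2874]
eef_rot: [0.848, 0.53, 0.002, -0.001]
contact_force: [3.5, 7.0, -1.9]
opening: 0.181
finger_force: 50.0
```

```bash
cat > bar.py <<'E'
from h import *
import sys
to([0,.0023,.118]);print(r.get_state()['moment'])
s=shot('scene',sys.argv[1]);C=cloud(s);X=(C[...,:2]-O)@AX;Y=(C[...,:2]-O)@AY;Z=C[...,2]
for nm,lo,hi in(('new',.11,.15),('hung',.03,.05)):
    m=(X>-.145)&(X<-.01)&(abs(Y-.001)<.007)&(Z>lo)&(Z<hi)
    if nm=='new' and len(sys.argv)<3: m&=(X<-.1)
    f=np.polyfit(X[m],Z[m],1);print(nm,m.sum(),'slope deg',np.degrees(f[0]).round(2),'z at0',f[1].round(4),'z at -.12',np.polyval(f,-.12).round(4))
    m=(X>-.145)&(X<-.1)&(abs(Y)<.02)&(Z>lo)&(Z<hi);f=np.polyfit(X[m],Y[m],1);print('   Y mean',Y[m].mean().round(4),'yaw',np.degrees(f[0]).round(2))
E
python3 bar.py s5
```

```text
arm in upright 0.0001 0.0026 0.1168 yaw err 0.1 tilt [ 3.4e-03  6.0e-04 -1.0e+00]
tool delta [ 0.0001 -0.0003 -0.0012] F [ 3.5  7.  -1.9]
[ 1.37020394 -0.74504987  0.0388109 ]
new 45 slope deg -1.08 z at0 0.1326 z at -.12 0.1349
   Y mean -0.0001 yaw -0.08
hung 72 slope deg -1.3 z at0 0.0393 z at -.12 0.042
   Y mean -0.0 yaw 1.96
```

The bar's slope now matches the hung arm's, so it is level. I ease the press, let go, and watch how it settles.

move_arm(
  rows=[
    [0.002, 0, -0.0005, 0, 0.0],
    [0, 0, 0, 0, 0.0],
    [0, 0, 0, 0, 0.03],
    [0, 0, 0, 0, 0.04],
    [0, 0, 0, 0, 0.05],
    [0, 0, 0, 0, 0.05],
    [0, 0, 0, 0, 0.05],
  ],
)

```text
clock: 12.95
tool_pos: [0.6506, -0.2022, 0.288]
eef_rot: [0.849, 0.529, -0.0, 0.0]
contact_force: [0.5, -0.5, -0.8]
opening: 0.531
finger_force: 0.0
```

```bash
python3 bar.py s6
```

```text
arm in upright 0.0019 0.0024 0.1177 yaw err -0.03 tilt [-1.1e-03  1.0e-04 -1.0e+00]
tool delta [ 0.0019 -0.0001 -0.0003] F [ 0.5 -0.5 -0.8]
[-0.08016252  0.12577855 -0.02340083]
new 51 slope deg 3.3 z at0 0.1381 z at -.12 0.1312
   Y mean -0.0002 yaw 0.27
hung 66 slope deg -0.96 z at0 0.0394 z at -.12 0.0414
   Y mean 0.0001 yaw 3.66
```

move_arm(
  rows=[
    [0, 0, -0.01, 0, 0.05],
    [0, 0, -0.02, 0, 0.05],
    [0, 0, -0.025, 0, 0.05],
    [0, 0, -0.03, 0, 0.05],
    [0.02, 0, -0.02, 0, 0.05],
    [0.03, 0, 0, 0, 0.05],
    [0.03, 0, 0, 0, 0.05],
    [0.03, 0, 0, 0, 0.05],
    [0.03, 0, 0, 0, 0.05],
    [0.03, 0, 0, 0, 0.05],
  ],
)

```text
clock: 13.83
tool_pos: [0.7261, -0.0472, 0.394]
eef_rot: [0.848, 0.529, 0.0, 0.0]
contact_force: [-0.4, 0.1, 0.0]
opening: 0.567
finger_force: 0.0
```

move_arm(
  rows=[
    [0.01, -0.03, 0, 0, 0.05],
    [0.01, -0.03, 0, 0, 0.05],
    [0.01, -0.03, 0, 0, 0.05],
    [0.01, -0.03, 0, 0, 0.05],
    [0.01, -0.03, 0, 0, 0.05],
    [0, 0, 0, 0, 0.05],
  ],
)

```text
clock: 14.33
tool_pos: [0.609, 0.0683, 0.3934]
eef_rot: [0.846, 0.533, -0.001, -0.003]
contact_force: [-1.2, 0.7, 0.3]
opening: 0.565
finger_force: 0.0
```

```bash
python3 bar.py s7 full
python3 - <<'E'
from h import *
s=pickle.load(open('s7.pkl','rb'));C=cloud(s);X=(C[...,:2]-O)@AX;Y=(C[...,:2]-O)@AY;Z=C[...,2]
for lo,hi in((.145,.195),(.05,.1)):
    m=(abs(Y-.001)<.025)&(Z>lo)&(Z<hi)&(X>-.02)&(X<.002)&((abs(Y)>.012)|(Z>lo+.008))
    f=np.linalg.lstsq(np.c_[Z[m]-lo,Y[m],np.ones(m.sum())],X[m],rcond=None)[0]
    print('plate',m.sum(),'pitch',np.degrees(f[0]),'yaw',np.degrees(f[1]),'X at bottom',f[2])
    m=(abs(Y)<.042)&(Z>lo-.03)&(Z<hi+.02)&(X<-.0035)&(X>-.012); print(' Y',np.percentile(Y[m],[1,99]),'zmax',np.percentile(Z[m],98))
cv2.imwrite('pics/c7.png',cv2.resize(s['color'][120:240,150:270,::-1],(600,600),interpolation=cv2.INTER_CUBIC))
E
```

```text
arm in upright -0.2233 -0.1544 0.2229 yaw err 0.47 tilt [ 0.0022 -0.0066 -1.    ]
tool delta [-0.2248  0.1555  0.1034] F [-1.2  0.7  0.3]
[0.02941547 0.1327167  0.05856388]
new 161 slope deg 2.34 z at0 0.1362 z at -.12 0.1313
   Y mean 0.0 yaw 3.11
hung 67 slope deg 0.39 z at0 0.0422 z at -.12 0.0414
   Y mean -0.0001 yaw 2.31
plate 237 pitch -0.626462801746124 yaw 0.05535705456188065 X at bottom -0.006807951942030305
 Y [-0.03100602  0.03234438] zmax 0.19689108785645043
plate 134 pitch 1.1230740991904364 yaw -0.7288291299374607 X at bottom -0.005671493979455053
 Y [-0.03165064  0.03162684] zmax 0.1183214711045143
```

View pics/c7.png

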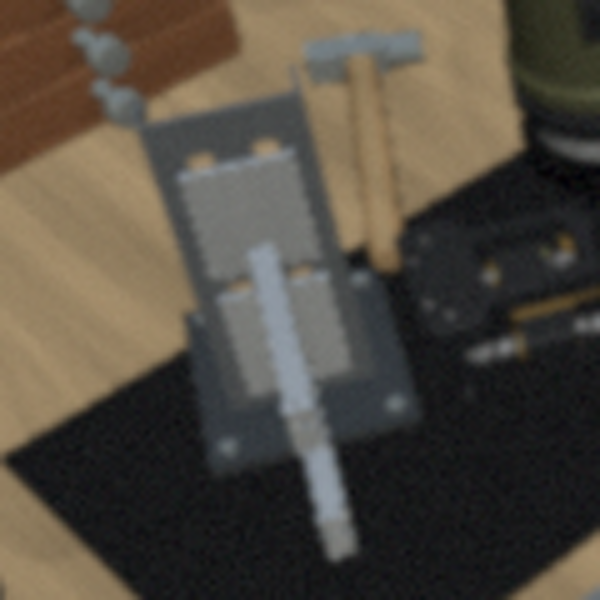

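The loose arm hangs above the first. Its plate edge, from (180,178) to (297,152), is parallel to the upright's top edge, and its top is at about 197 mm (198 expected). The bar sags about 2°, which is the play between tabs and sheet at rest. The robot is clear, so I hand the job in.

```bash
python3 -c "
from plant import r
print(r.finish_job())"
```

```text
the job is handed in; nothing more can be done
None
```

The hook arm hangs in the top pair of slots above the other arm, pushed down and released, and the job is handed in; its bar sags about 2° from level, which I put down to the play between tabs and sheet, and I did not see the judge's result.

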